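Set the cake-layer cutting guide to its pointer

TASK

Set the red cake-cutting guide for the next layer: spin its brass knurled collar up the threaded post until the dark ring at the collar's foot is level with the red pointer beside it, then let go. Do not shift the red pointer, and leave the collar of the blue guide, which is already set, where it is.

Things in the scene. Friction and masses are not known exactly. Their poses are not given: they have to be found in the camera images.
- red_collar: Brass knurled collar on the post of the red guide. Origin on the post's axis at the best grip height, z up. Knurled grip 48 mm in diameter, from 25 mm below the origin to 11 mm above; then a thinner neck, and at the foot a dark ring 64 mm wide, 5 mm thick, its mid-height 47.5 mm below the origin. Turned counter-clockwise seen from above it rises 20 mm per rad, so the hand must rise with it.
- red_guide: Guide with a red base, 84 x 136 x 16 mm, screwed down; origin under the post, z up. The steel post (21 mm thick, steep thread) passes through the collar and ends 129 mm above the worktop, up to 43 mm above the collar's origin, between the fingers. The collar starts within 4 mm of its lower stop, can rise 32 mm, needs 0.12 N m to turn (grip 30 N or more) and stays where left.
- red_mark (a point): Tip of the red pointer on the white scale beside the red guide's post, at mid-height of the pointer (4 mm thick), 40 mm from the post's axis on the guide's -y side. At the start it is 10 to 28 mm above the ring's mid-height: one twist of 0.5 to 1.4 rad. It can slide up and down but must stay put; it is lower than fingertips 19 mm below the collar's origin.
- blue_collar: The same brass collar on the look-alike guide with the blue base and blue pointer, already set; origin on its post's axis at the grip height. Not to be moved.

How it is judged:
By the outcome, as a careful person would: the job done as asked, in the order asked, and still so for the second after the job is handed in, with the robot touching nothing.
It also fails if it takes over 32 s, if anything falls off the work surface, if the arm or the gripper's body presses on something with over 40 N, if the wrist force passes 120 N, or if a joint passes its speed limit or range.

ROBOT

A 6-joint arm with a two-finger parallel gripper is mounted at the origin on a cart in front of the work surface, level with it; the furniture and walls round the work are solid. World frame = base frame: x ahead of the robot, y to its left, z up, the work surface at z = 0. Lengths are in mm, angles in rad, forces in N, time in s.
With the tool pointing down it reaches from about 425 to 925 mm from the base axis. Payload 12.5 kg.
Tool frame: the origin (TCP) lies between the finger pads; the fingertips stand 14 mm ahead of it and the grasp point (between the pads) lies 5 mm behind it; z points along the fingers, y is the line along which they close (so a half turn about z gives the same grasp; the last joint's range is limited). The gripper opens to 85 mm and grips with 20 to 120 N. Pads are 22 mm wide; open, the fingers measure 114 mm over their backs; the gripper's body (76 mm by 85 mm) begins 54 mm behind the grasp point. The pads swing forward as they close: fully open they stand 13 mm farther back than shut.
Start: joints at [1.133, 0.491, 1.559, -0, 1.092, -0.106], TCP at [203.573, 590.932, 245.327] pointing down, gripper open.
Joint ranges: [-3.1, 3.1], [-0.84, 2.19], [0.05, 2.79], [-1.13, 4.28], [0.06, 2.93], [-2.69, 2.69]. Speed limits (rad/s): [2.22, 2.22, 2.79, 3.14, 3.14, 3.14].

INTERFACE

Orientations are given as a 3x3 rotation matrix whose columns are the frame's x, y, z axes.
In Python, from plant import manip, optics gives the robot as it stands.
- The arm moves only by the tool jog_arm, never from a script. Its argument "motion" is one flat list of numbers, 4 for each row, row after row: the shift along the tool's x, y, z as a fraction of full scale, then the turn about the tool's z as a fraction of full scale. A call has 1 to 8 rows; each row shifts and turns the commanded pose from where the row before left it, along the tool's axes as they then stand; what a row does not reach is not made up. Full scale, the value 1, is 20 mm for a shift and 360 degrees for a turn. A row lasts 1/10 s, in which the tool goes at most 50 mm and 8.59 degrees, less where a joint would pass 70% of its speed; a pose out of reach is approached as far as the arm can. A call with a number of a shift or a turn outside -1 to 1 is refused whole. A call with a gripper value outside its range is refused whole. "fingers" is the opening, from 0 (shut) to 1 (fully open), set as the call begins (left out, the last holds). The fingers move at their own pace and stop on an object; "squeeze" is the grip in N (left out, the last holds). Time passes only in rows, so rows that do not move let the fingers close. It gives the time, the measured TCP pose, the force, the opening and the grip force at its end, in the units of the state.
- manip.get_state(): the state, without advancing time (a new reading comes with each control period).
- optics.get_image(name): name is "scene" or "top" or "wrist"; returns a dict with "color" (480x640x3 uint8, blue, green, red), "mtx" (3x3 intrinsics, pixels), "D" ([k1, k2, p1, p2, k3] as OpenCV has them; the pictures are not rectified), "position" and "orientation" of the camera in the world. Camera axes: x right, y up, looking along -z (the intrinsics and any distortion apply to the point x, -y, -z); pixel columns grow to the right and rows downward; lengths in mm; the calibration is good to about 2 mm. A picture is of the moment at which its call begins. There is no depth.
- manip.finish_job(): hands the job in; it is judged then, once.
The state is a dict: "t": time; "joint_positions": joint angles; "joint_velocities": joint speeds; "joint_torque": joint torques, N m; "position": TCP position; "orientation": TCP orientation; "contact_force": force on the tool from outside, world axes, zero at the start; "torque": the same for the moment, N m; "width": finger opening in mm; "finger_force": force on a finger pad.
Only numpy, scipy, OpenCV 4.12 (cv2) and the standard library are available. Lean on these libraries where they do the work, as an engineer would, in place of code of your own. Each camera call takes 0.05 s, during which the arm holds its last target. There are 200 camera calls.

## Working session

There is one attempt and no reset: what is moved stays moved. The work goes in short steps, Python scripts to look and compute and a tool call to move; the robot and the scene stay as the last step left them, time stands still between calls to the robot, and variables do not carry over. Pictures are saved under pics/ and viewed, at most 10 in all, crops included, and the job is handed in when it is done.

Besides the shell and the picture viewer there is one more tool, called by a JSON object that holds its "name" and its "arguments", one argument or row to a line. jog_arm: Moves the arm, as the interface text tells. Its arguments: {"type":"object","properties":{"motion":{"type":"array","items":{"type":"number"}},"fingers":{"type":"number"},"squeeze":{"type":"number"}},"required":["motion"]}

```bash
mkdir -p pics; cat > h.py <<'E'
import numpy as np, cv2
from plant import manip, optics
def ray(im,uv):
    p=cv2.undistortPoints(np.array([[uv]],float),np.array(im["mtx"],float),np.array(im["D"],float))[0,0]
    d=np.array(im["orientation"])@np.array([p[0],-p[1],-1.0]); return np.array(im["position"],float),d/np.linalg.norm(d)
def onz(im,uv,z):
    o,d=ray(im,uv); return o+d*(z-o[2])/d[2]
def proj(im,P):
    R=np.array(im["orientation"]); c=R.T@(np.array(P,float)-np.array(im["position"])); c=np.array([[c[0],-c[1],-c[2]]])
    return cv2.projectPoints(c,np.zeros(3),np.zeros(3),np.array(im["mtx"],float),np.array(im["D"],float))[0][0,0]
def meet(r1,r2):
    A=[];b=[]
    for o,d in (r1,r2):
        M=np.eye(3)-np.outer(d,d);A.append(M);b.append(M@o)
    return np.linalg.lstsq(np.vstack(A),np.hstack(b),rcond=None)[0]
E
python3 - <<'E'
from h import *
s=manip.get_state();print(s)
for n in("scene","top","wrist"):
    im=optics.get_image(n);cv2.imwrite(f"pics/{n}0.png",im["color"]);print(n,im["position"],im["orientation"],im["mtx"],im["D"])
E
```

```text
{'t': 0.0, 'joint_positions': array([ 1.13339901e+00,  4.91529407e-01,  1.55944420e+00,  4.20922147e-05,
        1.09169128e+00, -1.05611386e-01]), 'joint_velocities': array([-0.00035092, -0.00022847, -0.00089461, -0.00020368, -0.00017371,
        0.0010418 ]), 'joint_torque': array([ 8.93285778e-04, -6.18453169e+01, -2.61587924e+01, -5.07912432e-07,
        4.12897352e-03,  5.04349100e-05]), 'position': array([203.47149773, 590.73425089, 244.74826997]), 'orientation': array([[-9.45455754e-01,  3.25750178e-01, -4.88017113e-04],
       [ 3.25750509e-01,  9.45455283e-01, -9.55469455e-04],
       [ 1.50154013e-04, -1.06232592e-03, -9.99999424e-01]]), 'contact_force': array([-0.19366795, -0.46018701, -0.40380318]), 'torque': array([ 0.01035632, -0.00144125,  0.05684042]), 'finger_force': 0.0, 'width': 85.59093479939676}
scene [ 186.41067448 -303.03609992  745.2600508 ] [[ 0.79281981  0.47622833 -0.38032003]
 [-0.60943005  0.61371105 -0.50194997]
 [-0.00563619  0.62973433  0.77679013]] [[489.13284654   0.         329.18857147]
 [  0.         489.13284654 241.60176801]
 [  0.           0.           1.        ]] [-0.04743121  0.          0.          0.          0.        ]
top [439.81464715 139.21904779 949.43763315] [[ 0.02460221  0.99472292 -0.09960443]
 [-0.99956725  0.02286944 -0.01850125]
 [-0.01612572  0.1000165   0.9948551 ]] [[599.07094977   0.         316.27426461]
 [  0.         599.07094977 239.66564964]
 [  0.           0.           1.        ]] [0.04083684 0.         0.         0.         0.        ]
wrist [140.19942333 613.46279567 373.75060179] [[ 0.32483033 -0.91158769 -0.25197846]
 [ 0.94577178  0.3128087   0.08755828]
 [-0.00099599 -0.2667557   0.96376367]] [[352.35922086   0.         320.03220355]
 [  0.         352.35922086 239.29443844]
 [  0.           0.           1.        ]] [-0.04542438  0.          0.          0.          0.        ]
```

View pics/scene0.png

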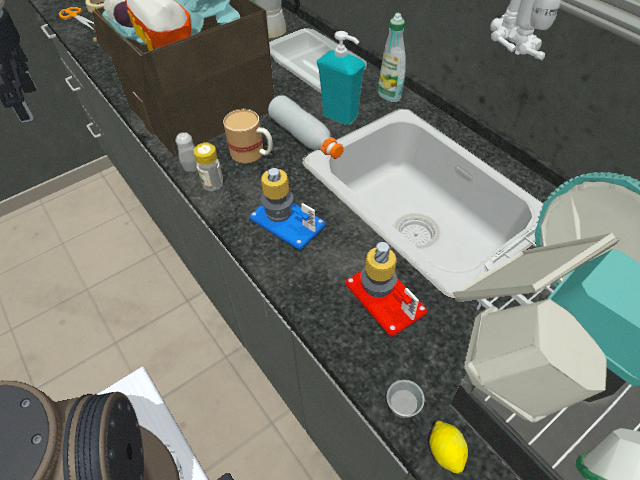

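View pics/top0.png

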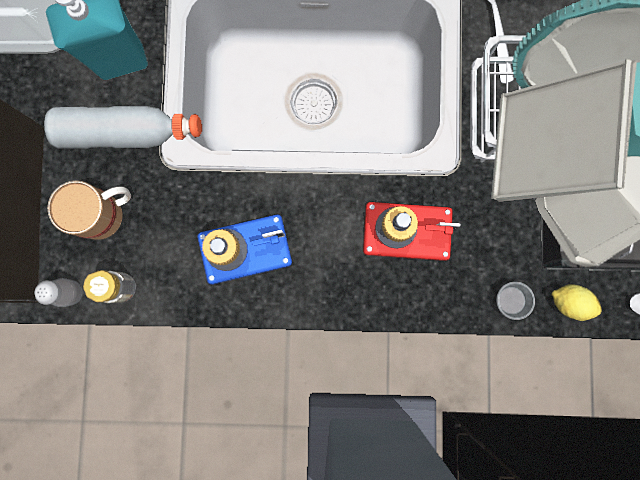

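Scene: red guide with collar at about (380,265), post top (383,247); blue guide at (276,190). Top view: red post top (403,220), base spanning (365..453, 203..259), scale and pointer at (443,225).

```bash
python3 - <<'E'
from h import *
T=optics.get_image("top");S=optics.get_image("scene")
print("post top", onz(T,(403,220),129),onz(S,(383,247),129), meet(ray(T,(403,220)),ray(S,(383,247))))
hsv=cv2.cvtColor(T["color"],cv2.COLOR_BGR2HSV)
for nm,lo,hi in(("red",0,4),("blue",105,125)):
    m=cv2.inRange(hsv,(lo,150,60),(hi,255,255));m[:190]=0;m[290:]=0;m[:,:190]=0;m[:,470:]=0
    c=max(cv2.findContours(m,cv2.RETR_EXTERNAL,cv2.CHAIN_APPROX_NONE)[0],key=cv2.contourArea)
    b=cv2.boxPoints(cv2.minAreaRect(c));print(nm,cv2.minAreaRect(c));print(np.array([onz(T,p,16)[:2] for p in b]).round(1))
def crop(im,x,y,w,n,k):cv2.imwrite(n,cv2.resize(im["color"][y:y+w*3//4,x:x+w],None,fx=k,fy=k,interpolation=cv2.INTER_CUBIC))
a=cv2.resize(T["color"][190:275,350:470],None,fx=6,fy=6);b=cv2.resize(S["color"][235:340,335:435],None,fx=5.5,fy=5.5)
cv2.imwrite("pics/ct.png",a[:600]);cv2.imwrite("pics/cs.png",b)
E
```

```text
post top [551.90251105  35.76884617 129.        ] [549.65681303  33.30450215 129.        ] [552.25285802  35.39707122 124.96880378]
red ((408.0939025878906, 230.82052612304688), (87.90260314941406, 53.405067443847656), 3.990912914276123)
[[511.8  84.1]
 [596.   79.7]
 [589.2 -57.4]
 [505.5 -51.9]]
blue ((244.12921142578125, 248.89328002929688), (53.66646194458008, 86.7957534790039), 77.00537872314453)
[[540.2 346. ]
 [574.2 214.1]
 [492.3 192.8]
 [458.8 323.5]]
```

View pics/cs.png

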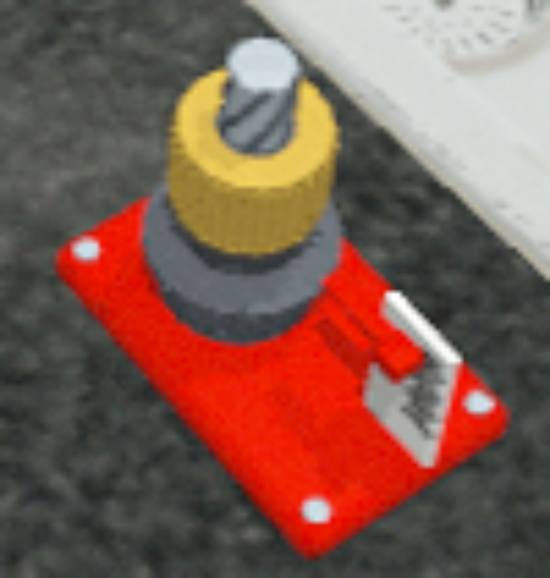

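View pics/ct.png

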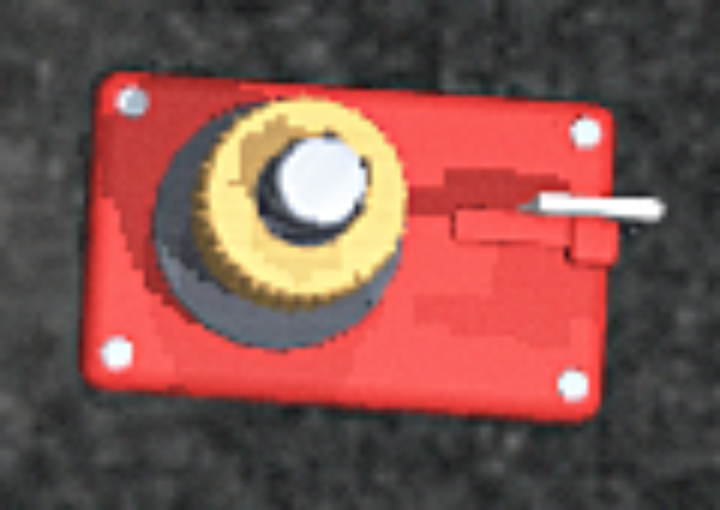

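{"name": "jog_arm", "arguments": {
  "motion": [-1,-0.5,0,0,-1,-0.5,0,0,-1,-0.5,0,0,-1,-0.5,0,0,-1,-0.5,0,0,-1,-0.5,0,0,-1,-0.5,0,0,-1,-0.5,0,0],
  "fingers": 1
}}

```text
t: 1.05
position: [329.3, 462.5, 245.3]
orientation: [[-0.945, 0.326, -0.0], [0.326, 0.945, 0.0], [0.0, 0.0, -1.0]]
contact_force: [1.0, 0.1, -0.0]
width: 85.1
finger_force: 0.0
```

{"name": "jog_arm", "arguments": {
  "motion": [-1,-1,0,0,-1,-1,0,0,-1,-1,0,0,-1,-1,0,0,-1,-1,0,0,-1,-1,0,0,-1,-1,0,0,-1,-1,0,0]
}}

```text
t: 1.85
position: [428.3, 258.7, 245.3]
orientation: [[-0.945, 0.326, 0.0], [0.326, 0.945, 0.0], [-0.0, 0.0, -1.0]]
contact_force: [-0.5, -0.1, 0.6]
width: 85.3
finger_force: 0.0
```

{"name": "jog_arm", "arguments": {
  "motion": [-0.5,-1,0,0,-0.5,-1,0,0,-0.5,-1,0,0,-0.5,-1,0,0,-0.5,-1,0,0,-0.5,-1,0,0,-0.5,-1,0,0,-0.5,-1,0,0]
}}

```text
t: 2.65
position: [451.5, 81.5, 245.3]
orientation: [[-0.945, 0.326, 0.0], [0.326, 0.945, 0.0], [-0.0, 0.0, -1.0]]
contact_force: [-0.0, 0.4, 0.1]
width: 85.3
finger_force: 0.0
```

{"name": "jog_arm", "arguments": {
  "motion": [-0.5,-1,0.5,-0.018,-0.5,-1,0.5,-0.018,-0.5,-1,0.5,-0.018]
}}

```text
t: 2.95
position: [467.6, 16.7, 215.1]
orientation: [[-1.0, -0.012, 0.0], [-0.012, 1.0, 0.0], [-0.0, 0.0, -1.0]]
contact_force: [0.2, -0.1, -1.0]
width: 85.5
finger_force: 0.0
```

{"name": "jog_arm", "arguments": {
  "motion": [0.6,0,0.9,0,0,0,0.9,0,0,0,0.9,0,0,0,0.9,0,0,0,0.9,0,0,0,0.9,0,0,0,0.9,0,0,0,0,0]
}}

```text
t: 3.75
position: [454.9, 17.6, 87.8]
orientation: [[-1.0, -0.007, -0.003], [-0.007, 1.0, 0.0], [0.003, 0.0, -1.0]]
contact_force: [-0.4, 0.5, -0.0]
width: 85.4
finger_force: 0.0
```

```bash
python3 - <<'E'
from h import *
W=optics.get_image("wrist");cv2.imwrite("pics/w1.png",W["color"]);print(W["position"],manip.get_state()["position"])
for P in [(552,35.5,40),(550,-4.5,55)]: print(proj(W,P))
E
```

```text
[388.317588    17.67563649 216.96155738] [455.35886969  17.60221482  88.82004461]
[346.68115251 420.38049719]
[278.86228193 436.57132817]
```

View pics/w1.png

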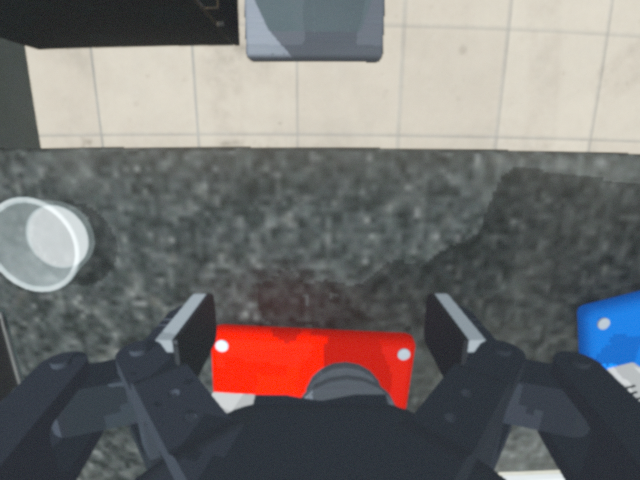

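The wrist view shows the gripper body hiding the guide's pointer (bottom, rows >395), so I turn the hand to see the guide from the side.

{"name": "jog_arm", "arguments": {
  "motion": [0.3,-0.97,0,0,0.3,-0.97,0,0,0.3,-0.97,0,0,0.3,-0.97,0,0,0,0,0,0.023,0,0,0,0.023,0,0,0,0.023,0,0,0,0.023]
}}

```text
t: 4.6
position: [432.7, -60.4, 90.4]
orientation: [[-0.838, 0.545, 0.002], [0.545, 0.838, -0.0], [-0.002, 0.001, -1.0]]
contact_force: [-0.4, -0.4, 0.5]
width: 85.4
finger_force: 0.0
```

{"name": "jog_arm", "arguments": {
  "motion": [0,0,0,0.023,0,0,0,0.023,0,0,0,0.023,0,0,0,0.023,0,0,0,0.023,0,0,0,0.023,0,0,0,0.023,0,0,0,0]
}}

```text
t: 5.4
position: [432.6, -60.3, 90.3]
orientation: [[0.014, 1.0, 0.001], [1.0, -0.014, -0.0], [-0.0, 0.001, -1.0]]
contact_force: [-0.6, 0.1, 1.0]
width: 85.4
finger_force: 0.0
```

```bash
python3 - <<'E'
from h import *
W=optics.get_image("wrist");cv2.imwrite("pics/w2.png",W["color"]);print(W["position"],manip.get_state()["position"])
for P in [(552,35.5,40),(550,-4.5,55)]: print(proj(W,P))
E
```

```text
[433.8344852    7.8315444  219.19601442] [432.61109393 -60.29358835  90.12714747]
[562.63072405  82.39302945]
[567.00801201 168.15597044]
```

View pics/w2.png

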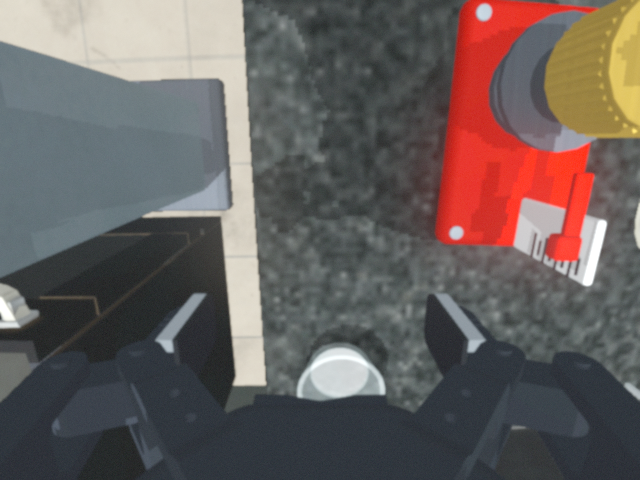

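Wrist view: pointer from slider (565,247) to tip near (583,175); dark ring with outer left edge near x=492..500; scale at (520–605, 200–285). Zooming in.

```bash
python3 -c "
import cv2
a=cv2.imread('pics/w2.png')[0:190,440:640]; a=cv2.resize(a,(600,570),interpolation=cv2.INTER_CUBIC)
a=cv2.convertScaleAbs(a,alpha=1.5,beta=15);cv2.imwrite('pics/w2c.png',a)"
```

```text
(no output)
```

View pics/w2c.png

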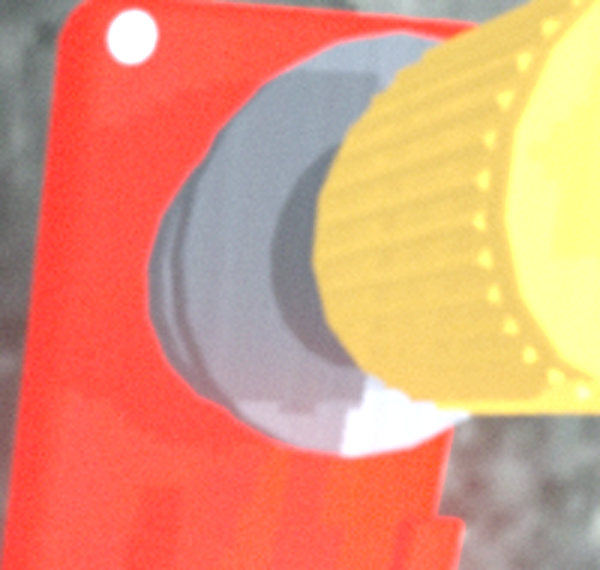

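```bash
python3 - <<'E'
from h import *
from scipy.optimize import least_squares
a=cv2.imread('pics/w2.png')
for r in (168,171,173,175,178,181,184,188): print(r,[tuple(int(v) for v in a[r,c]) [2:]+tuple(int(v) for v in a[r,c])[:1] for c in range(570,602)])
print("col",[(r,a[r,588].tolist()) for r in range(166,178)])
W=optics.get_image("wrist")
# ring top-edge points from crop (x/3+440,y/3)
pts=[(440+x/3,y/3) for x,y in ((395,35),(330,46),(285,66),(300,447),(350,457),(400,449),(188,250),(190,220))]
def f(p):
    return [np.hypot(*(onz(W,q,p[2])[:2]-p[:2]))-32 for q in pts]
s=least_squares(f,[552,35.5,42]);print("ring top fit",s.x,np.round(s.fun,1))
E
```

```text
168 [(255, 39), (255, 36), (255, 39), (255, 45), (255, 44), (255, 24), (255, 40), (255, 41), (255, 41), (255, 35), (255, 31), (255, 16), (255, 35), (255, 34), (235, 51), (191, 69), (137, 77), (108, 73), (104, 73), (104, 73), (102, 71), (99, 70), (102, 72), (102, 77), (103, 78), (101, 79), (101, 80), (102, 81), (103, 83), (100, 82), (101, 84), (100, 84)]
171 [(255, 34), (255, 38), (255, 41), (255, 31), (255, 41), (255, 36), (255, 36), (255, 41), (255, 36), (255, 32), (255, 30), (255, 36), (255, 33), (245, 39), (215, 57), (167, 64), (130, 67), (122, 67), (116, 68), (114, 65), (113, 69), (105, 64), (105, 69), (102, 67), (96, 66), (98, 70), (100, 73), (100, 76), (101, 78), (102, 83), (103, 86), (101, 85)]
173 [(255, 20), (255, 44), (255, 44), (250, 41), (229, 34), (218, 39), (220, 44), (230, 39), (242, 39), (249, 32), (252, 41), (252, 40), (249, 33), (244, 39), (236, 48), (229, 44), (225, 46), (222, 49), (219, 49), (215, 50), (214, 52), (209, 54), (197, 55), (170, 66), (130, 72), (108, 79), (104, 81), (100, 77), (105, 85), (105, 87), (103, 87), (102, 85)]
175 [(255, 37), (255, 36), (251,
[... 1428 characters left out ...]
 40), (187, 42), (210, 39), (241, 41), (255, 44), (255, 44), (255, 47), (255, 48), (255, 46), (255, 51), (255, 42), (255, 47), (255, 35), (255, 42), (255, 45), (255, 40), (255, 33), (255, 42), (255, 46), (255, 60), (218, 74), (160, 87), (121, 92), (114, 91), (111, 93), (111, 90), (111, 90), (109, 90), (113, 95), (109, 93), (109, 97)]
col [(166, [81, 82, 110]), (167, [75, 76, 104]), (168, [73, 73, 104]), (169, [71, 72, 102]), (170, [71, 70, 103]), (171, [68, 69, 116]), (172, [59, 64, 162]), (173, [49, 59, 219]), (174, [38, 53, 255]), (175, [36, 56, 255]), (176, [41, 61, 255]), (177, [40, 60, 255])]
ring top fit [552.02914993  35.20504239  42.15261941] [-0.5  0.   0.7 -0.   0.2 -0.1 -0.4  0. ]
```

Ring top-face fit gives mid-height 39.7 mm and axis (552.0, 35.2). I take one more wrist view from higher and closer over the pointer to triangulate its tip.

{"name": "jog_arm", "arguments": {
  "motion": [0,0,-0.8,0,0,0.9,-0.8,0,0,0.9,-0.8,0,0,0.9,-0.8,0,0,0.9,0,0,0,0,0,0,0,0,0,0]
}}

```text
t: 6.2
position: [503.5, -60.8, 153.1]
orientation: [[0.009, 1.0, -0.001], [1.0, -0.009, 0.0], [0.0, -0.001, -1.0]]
contact_force: [-0.3, -0.6, -0.3]
width: 85.2
finger_force: 0.0
```

```bash
cp pics/w2.png pics/w2_keep.png; python3 - <<'E'
from h import *
W=optics.get_image("wrist");cv2.imwrite("pics/w3.png",W["color"]);print(W["position"],W["orientation"])
p=proj(W,(550,-4.5,58)).round().astype(int);print(p)
x0,y0=p[0]-75,max(p[1]-75,0);print(x0,y0)
cv2.imwrite("pics/w3c.png",cv2.resize(W["color"][y0:y0+145,x0:x0+150],None,fx=4,fy=4,interpolation=cv2.INTER_CUBIC))
E
```

```text
[504.70393234   7.20353821 282.05769274] [[ 9.99967703e-01  7.51843216e-03  2.84001870e-03]
 [-8.00335311e-03  9.63819108e-01  2.66436999e-01]
 [-7.34075790e-04 -2.66451123e-01  9.63848152e-01]]
[393 161]
318 86
```

View pics/w3c.png

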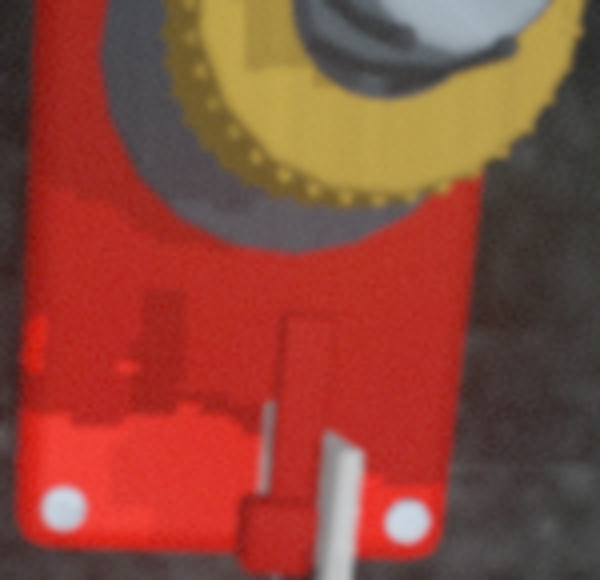

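View: pointer's tip edge at crop (287–333, 314), i.e. image (389.8–401.3, 164.5); base screws and the ring are clear.

```bash
python3 - <<'E'
from h import *
W3=optics.get_image("wrist");Rt=np.array(manip.get_state()["orientation"]);C=Rt.T@np.array(W3["orientation"])
u,_,v=np.linalg.svd(np.array([[0.014,1,.001],[1,-.014,0],[0,.001,-1]]));W2=dict(W3);W2["orientation"]=u@v@C;W2["position"]=np.array([433.8345,7.8315,219.196])
print(W3["position"])
a=W3["color"]
for r in(166,169,172): print([int(v) for v in a[r,380:410,2]])
print([int(v) for v in a[158:170,396,2]])
L=meet(ray(W2,(576.3,173)),ray(W3,(389.8,164.5)));R=meet(ray(W2,(593.8,173)),ray(W3,(401.3,164.5)));print("top corners",L,R)
for im,l,r,y in((W2,576.3,593.8,173),(W3,389.8,401.3,164.5)):
    for z in(50,55,60,65): print(z,onz(im,(l,y),z)[:2].round(1),onz(im,(r,y),z)[:2].round(1))
# ring points in W3: bottom extreme of ring (295,252)->, left (103,60)
from scipy.optimize import least_squares
q2=[(440+x/3,y/3) for x,y in ((395,35),(330,46),(285,66),(300,447),(350,457),(400,449),(188,250),(190,220))]
q3=[(318+x/4,86+y/4) for x,y in ((295,252),(240,243),(180,205),(130,140),(105,75))]
f=lambda p:[np.hypot(*(onz(im,q,p[2])[:2]-p[:2]))-32 for im,Q in((W2,q2),(W3,q3)) for q in Q]
s=least_squares(f,[552,35.5,42]);print(s.x,np.round(s.fun,1))
E
```

```text
[504.49827599   7.1934637  281.97304156]
[184, 185, 185, 185, 185, 184, 184, 178, 166, 159, 170, 180, 185, 186, 185, 185, 184, 183, 185, 183, 182, 180, 178, 180, 183, 183, 184, 185, 184, 185]
[185, 186, 184, 185, 184, 185, 183, 176, 163, 164, 176, 183, 187, 189, 187, 187, 186, 186, 187, 187, 186, 182, 182, 184, 183, 184, 184, 184, 185, 184]
[184, 184, 185, 185, 185, 183, 181, 173, 160, 164, 176, 185, 187, 189, 187, 187, 186, 186, 187, 187, 184, 183, 180, 184, 184, 183, 184, 183, 185, 184]
[183, 185, 184, 184, 184, 179, 176, 178, 184, 185, 188, 186]
top corners [546.0091003   -5.81847271  66.98168579] [552.46461272  -5.67140794  69.08408652]
50 [558.5  -7.1] [567.5  -7.1]
55 [554.8  -6.7] [563.6  -6.7]
60 [551.2  -6.2] [559.6  -6.2]
65 [547.5  -5.8] [555.7  -5.8]
50 [549.3  -7. ] [556.8  -7.1]
55 [548.3  -6.7] [555.6  -6.8]
60 [547.3  -6.4] [554.5  -6.5]
65 [546.4  -6.1] [553.4  -6.2]
[552.36794267  34.6333842   42.51788233] [-0.5 -0.1  0.6 -0.   0.2 -0.1 -0.4  0.   0.1  0.1 -0.4 -0.4  0.7]
```

{"name": "jog_arm", "arguments": {
  "motion": [0,0,-0.6,0,0.96,0.48,0,0,0.96,0.48,0,0,0.96,0.48,0,0,0.96,0.48,0,0,0.96,0.48,0,0,0,0,0,0,0,0,0,0]
}}

```text
t: 7.1
position: [552.9, 34.4, 165.7]
orientation: [[0.01, 1.0, -0.0], [1.0, -0.01, -0.0], [-0.0, -0.0, -1.0]]
contact_force: [-0.2, 0.2, -0.2]
width: 85.4
finger_force: 0.0
```

{"name": "jog_arm", "arguments": {
  "motion": [0,0,0,0.0235,0,0,0,0.0235,0,0,0,0.0235,0,0,0,0.0235,0,0,0,0,0,0,0,0]
}}

```text
t: 7.7
position: [553.0, 33.8, 165.5]
orientation: [[0.563, 0.826, 0.0], [0.826, -0.563, 0.0], [0.0, -0.0, -1.0]]
contact_force: [-0.3, 0.3, 0.9]
width: 85.4
finger_force: 0.0
```

{"name": "jog_arm", "arguments": {
  "motion": [0.03,-0.06,0.8,0,0,0,0.8,0,0,0,0.8,0,0,0,0.8,0,0,0,0.6,0,0,0,0.2,0,0,0,0,0,0,0,0,0]
}}

```text
t: 8.5
position: [552.9, 35.5, 85.8]
orientation: [[0.566, 0.825, 0.001], [0.825, -0.566, 0.0], [0.0, 0.001, -1.0]]
contact_force: [-0.5, -0.0, -0.0]
width: 85.4
finger_force: 0.0
```

{"name": "jog_arm", "arguments": {
  "motion": [0,0,0,0,0,0,0,0,0,0,0,0,0,0,0,0,0,0,0,0,0,0,0,0,0,0,0,0,0,0,0,0],
  "fingers": 0,
  "squeeze": 50
}}

```text
t: 9.3
position: [552.2, 36.0, 85.9]
orientation: [[0.567, 0.824, -0.001], [0.824, -0.567, 0.001], [0.0, -0.001, -1.0]]
contact_force: [-4.2, 3.4, 6.7]
width: 46.7
finger_force: 50.5
```

{"name": "jog_arm", "arguments": {
  "motion": [0,0,-0.06,-0.0095,0,0,-0.12,-0.0191,0,0,-0.12,-0.0191,0,0,-0.12,-0.0191,0,0,0,0]
}}

```text
t: 9.8
position: [551.2, 36.4, 94.3]
orientation: [[0.177, 0.984, -0.003], [0.984, -0.177, 0.001], [0.001, -0.003, -1.0]]
contact_force: [-8.4, 6.7, 9.2]
width: 46.8
finger_force: 50.5
```

{"name": "jog_arm", "arguments": {
  "motion": [0,0,-0.12,-0.0191,0,0,-0.12,-0.0191,0,0,-0.12,-0.0191,0,0,-0.12,-0.0191,0,0,-0.12,-0.0191,0,0,-0.12,-0.0191,0,0,-0.06,-0.0096,0,0,0,0]
}}

```text
t: 10.6
position: [549.3, 36.0, 109.6]
orientation: [[-0.565, 0.825, -0.007], [0.825, 0.565, 0.001], [0.005, -0.006, -1.0]]
contact_force: [-18.6, 1.9, 13.7]
width: 46.5
finger_force: 51.0
```

{"name": "jog_arm", "arguments": {
  "motion": [0,0,0,0,0,0,0,0,0,0,0,0,0,0,0,0,0,0,0,0],
  "fingers": 1
}}

```text
t: 11.1
position: [552.8, 35.6, 109.2]
orientation: [[-0.563, 0.826, 0.0], [0.826, 0.563, 0.0], [0.0, 0.0, -1.0]]
contact_force: [0.3, -0.6, 0.6]
width: 85.6
finger_force: 0.0
```

{"name": "jog_arm", "arguments": {
  "motion": [0,0,-0.95,0,0,0,-0.95,0,0,0,-0.95,0,0,0,0,0.0235,0,0,0,0.0235,0,0,0,0.0235,0,0,0,0.0235,0,0,0,0]
}}

```text
t: 11.9
position: [552.7, 35.6, 166.3]
orientation: [[-0.005, 1.0, 0.0], [1.0, 0.005, 0.0], [0.0, 0.0, -1.0]]
contact_force: [-0.0, -0.0, 0.3]
width: 85.7
finger_force: 0.0
```

{"name": "jog_arm", "arguments": {
  "motion": [-0.96,-0.9,0,0,-0.96,-0.9,0,0,-0.96,-0.9,0,0,-0.96,-0.9,0,0,-0.96,-0.9,0.6,0,0,-0.9,0.8,0,0,-0.6,0.8,0,0,0,0.9,0]
}}

```text
t: 12.7
position: [432.1, -61.4, 104.1]
orientation: [[-0.012, 1.0, -0.0], [1.0, 0.012, 0.0], [0.0, -0.0, -1.0]]
contact_force: [-0.0, 0.5, -0.1]
width: 85.3
finger_force: 0.0
```

{"name": "jog_arm", "arguments": {
  "motion": [0,0,0.6,0,0,0,0,0,0,0,0,0]
}}

```text
t: 13.0
position: [433.5, -61.3, 92.4]
orientation: [[-0.01, 1.0, -0.0], [1.0, 0.01, 0.0], [0.0, -0.0, -1.0]]
contact_force: [-0.8, -1.0, 0.7]
width: 85.4
finger_force: 0.0
```

```bash
python3 - <<'E'
from h import *
import pickle
W=optics.get_image("wrist");pickle.dump(W,open("w4.pkl","wb"));s=manip.get_state();print(W["position"],s["position"],s["orientation"].round(3),s["t"])
a=W["color"][0:200,440:640];a=cv2.resize(a,(600,600),interpolation=cv2.INTER_CUBIC);cv2.imwrite("pics/w4c.png",cv2.convertScaleAbs(a,alpha=1.3,beta=15))
E
```

```text
[433.34431159   6.74823897 221.41550664] [433.69551034 -61.33522586  92.71627798] [[-0.01   1.     0.001]
 [ 1.     0.01  -0.   ]
 [-0.     0.001 -1.   ]] 13.05
```

View pics/w4c.png

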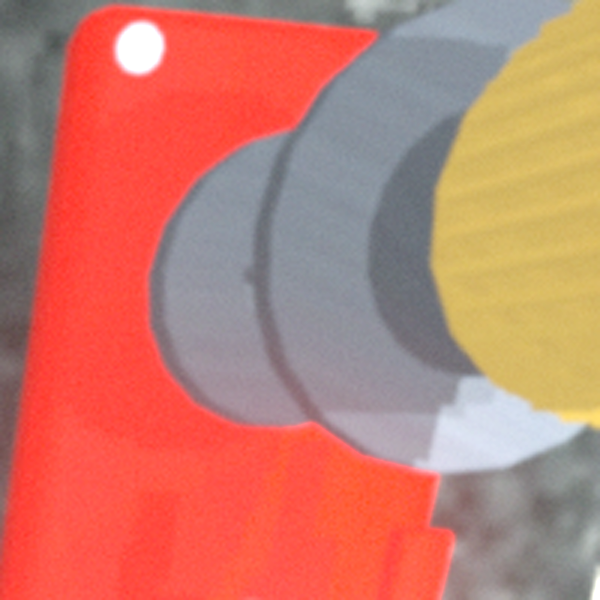

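View: ring risen, its top edge at left x≈272 crop (image 530.7), bottom extreme at (460,472); pointer tip still at rows ≈176, x 392–455 crop, unshifted.

```bash
python3 - <<'E'
from h import *
import pickle
from scipy.optimize import least_squares
W4=pickle.load(open("w4.pkl","rb"));a=W4["color"]
for r in(174,175,176,177,178,180,183,186): print(r,[int(v) for v in a[r,566:600,2]])
for r in(84,90): print(r,[int(v) for v in cv2.cvtColor(a,6)[r,518:540]])
q=[(440+x/3,y/3) for x,y in ((340,80),(300,140),(272,230),(273,280),(330,432),(400,463),(460,472),(520,462))]
for ax in (None,(552.2,35.0)):
    f=lambda p:[np.hypot(*(onz(W4,u,p[0])[:2]-(p[1:] if ax is None else ax)))-32 for u in q]
    s=least_squares(f,[66,552.2,35] if ax is None else [66]);print("ring top",s.x,np.round(s.fun,1))
C=np.array([[-.01,1,0],[1,.01,0],[0,0,-1.]]).T@W4["orientation"]
W3=dict(W4);W3["position"]=np.array([504.6,7.2,282.0]);W3["orientation"]=np.array([[9.99967703e-01,7.51843216e-03,2.84001870e-03],[-8.00335311e-03,9.63819108e-01,2.66436999e-01],[-7.34075790e-04,-2.66451123e-01,9.63848152e-01]])
W2=dict(W4);W2["position"]=np.array([433.8345,7.8315,219.196]);u,_,v=np.linalg.svd(np.array([[0.014,1,.001],[1,-.014,0],[0,.001,-1]]));W2["orientation"]=u@v@C
print("screws W3",[onz(W3,(318+x/4,86+y/4),17).round(1) for x,y in((64,508),(408,522))])
print("screws W4/W2",onz(W4,(440+140/3,47/3),17).round(1),onz(W2,(440+132/3,37/3),17).round(1),onz(W2,(456,233),17).round(1))
q=[(440+x/3,y/3) for x,y in ((395,35),(330,46),(285,66),(300,447),(350,457),(400,449),(188,250),(190,220))]
for ax in ((552.2,35.0),(552.2,34.5),(551.2,35),(553.2,35)):
    f=lambda p:[np.hypot(*(onz(W2,u,p[0])[:2]-ax))-32 for u in q]
    s=least_squares(f,[42]);print(ax,"old ring top",s.x)
E
```

```text
174 [255, 255, 255, 255, 255, 255, 255, 255, 255, 255, 255, 255, 255, 255, 255, 244, 204, 148, 114, 106, 105, 103, 101, 101, 98, 100, 99, 99, 98, 101, 97, 100, 101, 101]
175 [255, 255, 255, 255, 255, 255, 255, 255, 255, 255, 255, 255, 255, 255, 253, 238, 201, 161, 141, 134, 129, 122, 117, 110, 104, 99, 97, 95, 98, 97, 102, 102, 102, 97]
176 [255, 255, 255, 255, 255, 239, 229, 228, 236, 245, 253, 255, 255, 252, 248, 240, 221, 204, 197, 190, 183, 176, 167, 156, 131, 109, 98, 97, 100, 98, 101, 104, 102, 101]
177 [255, 255, 255, 255, 240, 209, 199, 208, 229, 248, 255, 255, 255, 255, 255, 255, 250, 244, 241, 237, 234, 230, 224, 210, 180, 131, 107, 99, 100, 100, 103, 101, 100, 99]
178 [255, 255, 255, 255, 226, 195, 191, 212, 239, 255, 255, 255, 255, 255, 255, 255, 255, 255, 255, 255, 255, 255, 255, 247, 214, 162, 114, 104, 102, 101, 104, 107, 104, 99]
180 [255, 255, 255, 243, 206, 189, 202, 230, 255, 255, 255, 255, 255, 255, 255, 255, 255, 255, 255, 255, 255, 255, 255, 255, 231, 172, 128, 112, 109, 110, 107, 105, 105, 101]
183 [255, 255, 253, 219, 192, 194, 219, 247, 255, 255, 255, 255, 25
[... 249 characters left out ...]
14, 112, 110, 113, 109, 109, 110]
84 [102, 103, 104, 103, 100, 101, 87, 77, 76, 79, 73, 80, 90, 99, 100, 101, 101, 102, 104, 102, 105, 101]
90 [101, 104, 102, 92, 87, 85, 83, 78, 77, 77, 81, 83, 94, 101, 102, 101, 100, 101, 100, 101, 102, 103]
ring top [ 65.41383889 552.97360354  34.53593236] [ 0.1  0.1  0.  -0.5  0.8 -0.3 -0.2  0.1]
ring top [66.83924197] [-0.4 -0.2  0.  -0.3  1.2  0.1  0.2  0.3]
screws W3 [array([514.7, -45.3,  17. ]), array([580.9, -48.5,  17. ])]
screws W4/W2 [520.2  73.1  17. ] [520.  73.  17.] [514.5 -45.3  17. ]
(552.2, 35.0) old ring top [42.63888688]
(552.2, 34.5) old ring top [42.76632586]
(551.2, 35) old ring top [44.35384308]
(553.2, 35) old ring top [40.9465358]
```

```bash
python3 - <<'E'
from h import *
import pickle
W4=pickle.load(open("w4.pkl","rb"));a=W4["color"].astype(int)
m=np.array([[np.roll(0,0)]])
for ch in(0,1): 
  for r in(179,182): print(ch,r,a[r,560:598,ch].tolist())
b=cv2.resize(W4["color"][165:265,540:640],(600,600),interpolation=cv2.INTER_CUBIC);b=cv2.convertScaleAbs(b,alpha=0.8);cv2.imwrite("pics/w4p.png",b)
y=(178)
for px in (569.8,573.5,582.1,590.6):
    print(px,[(z,onz(W4,(px,y),z)[:2].round(2).tolist()) for z in(61,63,65,67,69)])
E
```

```text
0 179 [30, 37, 36, 35, 46, 38, 28, 21, 31, 37, 37, 40, 34, 34, 40, 41, 42, 37, 42, 38, 46, 45, 42, 36, 39, 39, 31, 39, 40, 53, 69, 78, 85, 88, 86, 86, 89, 89]
0 182 [36, 36, 37, 44, 34, 42, 44, 40, 37, 41, 42, 40, 36, 43, 35, 44, 40, 44, 45, 44, 36, 43, 40, 34, 48, 46, 33, 40, 41, 74, 91, 107, 111, 109, 102, 100, 93, 94]
1 179 [56, 64, 59, 62, 66, 60, 54, 55, 56, 51, 49, 46, 40, 45, 52, 61, 60, 60, 60, 60, 68, 66, 60, 57, 56, 60, 52, 55, 61, 67, 76, 82, 86, 88, 86, 88, 89, 87]
1 182 [63, 57, 61, 63, 63, 62, 60, 58, 55, 52, 48, 43, 47, 53, 55, 64, 62, 67, 65, 63, 59, 64, 65, 56, 64, 59, 57, 57, 59, 78, 96, 109, 110, 109, 102, 101, 94, 93]
569.8 [(61, [548.87, -6.98]), (63, [547.43, -6.8]), (65, [545.99, -6.63]), (67, [544.55, -6.46]), (69, [543.11, -6.29])]
573.5 [(61, [550.66, -6.93]), (63, [549.2, -6.76]), (65, [547.74, -6.59]), (67, [546.28, -6.42]), (69, [544.81, -6.25])]
582.1 [(61, [554.85, -6.84]), (63, [553.34, -6.67]), (65, [551.82, -6.5]), (67, [550.31, -6.33]), (69, [548.79, -6.16])]
590.6 [(61, [559.02, -6.74]), (63, [557.45, -6.57]), (65, [555.89, -6.4]), (67, [554.32, -6.23]), (69, [552.75, -6.06])]
```

View pics/w4p.png

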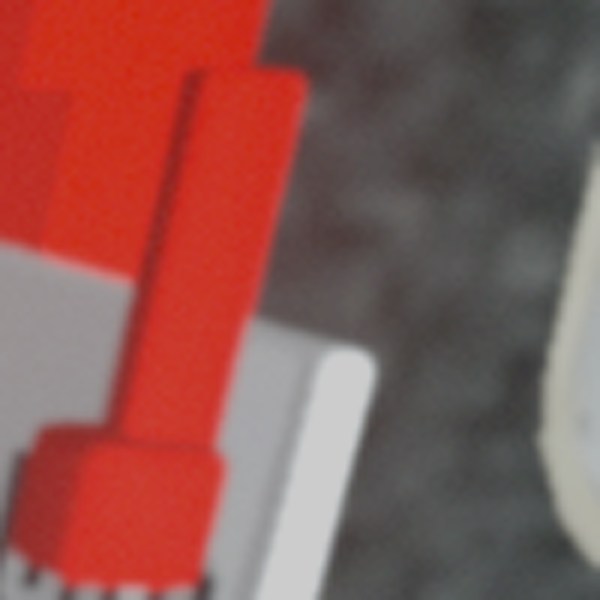

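```bash
python3 - <<'E'
from h import *
import pickle
W4=pickle.load(open("w4.pkl","rb"));g=cv2.cvtColor(W4["color"],6).astype(float)
for r in(70,74,78,82,86,94,98,102):
    v=g[r-1:r+2,510:545].mean(0);print(r,v[6:30].round().astype(int).tolist())
f=lambda px,x:[z for z in np.arange(50,80,.05) if onz(W4,px,z)[0]<=x][0]
for ax in(551.6,552.2):
    print(ax,"pointer mid",f((580.2,178),ax-1.97), "ring mid by band",[round(f((p,84),ax-32),2) for p in(526.5,526.9,527.3)])
    o=[onz(W4,(526.9,84),64)];print(o)
E
```

```text
70 [104, 103, 103, 104, 102, 104, 102, 100, 101, 96, 88, 77, 74, 74, 81, 88, 96, 101, 99, 100, 100, 100, 101, 100]
74 [104, 104, 102, 105, 105, 105, 105, 102, 96, 86, 77, 76, 75, 79, 86, 95, 99, 100, 101, 100, 100, 100, 100, 100]
78 [105, 104, 103, 105, 105, 102, 102, 101, 92, 81, 74, 74, 78, 81, 90, 98, 103, 100, 100, 99, 99, 101, 100, 99]
82 [102, 103, 103, 102, 102, 102, 103, 99, 89, 79, 74, 76, 75, 83, 92, 99, 100, 101, 100, 101, 101, 102, 99, 100]
86 [104, 103, 104, 102, 104, 104, 103, 99, 89, 80, 76, 76, 76, 81, 91, 100, 102, 101, 100, 101, 100, 101, 101, 101]
94 [104, 104, 104, 104, 101, 100, 97, 91, 85, 77, 74, 76, 79, 86, 95, 101, 103, 102, 102, 102, 103, 101, 101, 101]
98 [106, 105, 105, 106, 104, 107, 107, 106, 96, 83, 77, 76, 78, 85, 94, 101, 101, 102, 102, 102, 100, 102, 102, 102]
102 [105, 105, 106, 106, 105, 105, 107, 108, 102, 88, 79, 77, 76, 81, 89, 96, 101, 100, 100, 102, 102, 102, 101, 102]
551.6 pointer mid 66.74999999999905 ring mid by band [np.float64(65.4), np.float64(65.75), np.float64(66.05)]
[array([520.54610451,  32.30596065,  64.        ])]
552.2 pointer mid 65.9499999999991 ring mid by band [np.float64(64.35), np.float64(64.65), np.float64(64.95)]
[array([520.54610451,  32.30596065,  64.        ])]
```

{"name": "jog_arm", "arguments": {
  "motion": [0,0,-1,0,0,0,-1,0,0,0,-1,0,0,0.5,-1,0,0.5,1,0,0,0.5,1,0,0,0.5,1,0,0,0.5,1,0,0]
}}

```text
t: 13.85
position: [524.0, -20.1, 173.3]
orientation: [[-0.009, 1.0, 0.001], [1.0, 0.009, -0.0], [-0.0, 0.001, -1.0]]
contact_force: [0.2, -0.6, -0.7]
width: 85.4
finger_force: 0.0
```

{"name": "jog_arm", "arguments": {
  "motion": [0.5,1,0,0,0.2,1,0,0,0,1,0,0,0,1,0,0,0,1,0,0,0,1,0,0,0,1,0,0,0,0.25,0,0]
}}

```text
t: 14.65
position: [669.4, -5.5, 173.0]
orientation: [[-0.009, 1.0, 0.002], [1.0, 0.009, -0.0], [-0.0, 0.002, -1.0]]
contact_force: [-0.5, -1.5, 0.2]
width: 85.2
finger_force: 0.0
```

{"name": "jog_arm", "arguments": {
  "motion": [0,0,1,0,0,0,1,0,0,0,1,0,0,0,1,0,0,0,0,0,0,0,0,0]
}}

```text
t: 15.25
position: [667.9, -5.5, 93.1]
orientation: [[-0.008, 1.0, 0.0], [1.0, 0.008, 0.0], [0.0, 0.0, -1.0]]
contact_force: [0.1, -0.6, 0.7]
width: 85.5
finger_force: 0.0
```

```bash
python3 - <<'E'
from h import *
import pickle
W=optics.get_image("wrist");pickle.dump(W,open("w5.pkl","wb"));a=W["color"].astype(int);g=cv2.cvtColor(W["color"],6)
print(W["position"],manip.get_state()["position"],manip.get_state()["t"])
tip=proj(W,(550,-5,66));rr=proj(W,(584,35,65));print(tip,rr,proj(W,(550,-20,66)))
c=int(rr[0])
for r in range(int(rr[1])-9,int(rr[1])+10,6): print("ring",r,c-16,g[r-1:r+2,c-16:c+20].mean(0).round().astype(int).tolist())
c=int(tip[0])
for r in range(int(tip[1])-4,int(tip[1])+22,3): print("tip",r,c-22,a[r,c-22:c+22,2].tolist())
r=int(tip[1])+10;print("G",a[r,c-22:c+22,1].tolist())
E
```

```text
[667.76874499  62.57438868 222.04460912] [668.21469962  -5.54953334  93.62306261] 15.3
[ 77.60915758 285.3627504 ] [135.61903122 204.14416067] [ 83.04582683 313.17676926]
ring 195 119 [69, 70, 70, 69, 68, 68, 68, 66, 63, 58, 53, 55, 53, 54, 55, 59, 64, 67, 69, 69, 68, 68, 70, 71, 69, 70, 70, 68, 69, 70, 72, 70, 71, 69, 69, 71]
ring 201 119 [70, 70, 72, 71, 71, 72, 71, 71, 70, 65, 58, 57, 55, 52, 53, 64, 70, 70, 70, 73, 70, 72, 70, 73, 69, 70, 71, 70, 71, 69, 70, 71, 72, 71, 73, 71]
ring 207 119 [68, 69, 68, 69, 67, 68, 71, 70, 70, 68, 68, 62, 55, 53, 52, 54, 58, 67, 72, 69, 71, 70, 71, 69, 69, 70, 71, 70, 70, 71, 70, 70, 71, 68, 70, 72]
ring 213 119 [68, 70, 71, 70, 71, 70, 70, 71, 71, 70, 68, 65, 57, 56, 52, 53, 59, 65, 71, 70, 69, 70, 70, 71, 70, 70, 69, 70, 70, 70, 70, 71, 71, 70, 71, 70]
tip 281 55 [58, 52, 51, 52, 57, 56, 60, 60, 63, 66, 71, 74, 77, 78, 73, 73, 97, 147, 191, 213, 221, 229, 231, 230, 232, 232, 232, 230, 227, 221, 217, 217, 218, 217, 215, 216, 216, 216, 217, 217, 217, 217, 217, 217]
tip 284 55 [56, 56, 57, 58, 61, 61, 60, 63, 63, 67, 66, 68, 66, 64, 67, 68, 81, 12
[... 1156 characters left out ...]
, 139, 121, 133, 178, 214, 227, 230, 230, 229, 230, 231, 229, 227, 223, 219, 218]
tip 302 55 [46, 49, 50, 49, 47, 52, 50, 43, 47, 47, 44, 79, 140, 188, 211, 215, 218, 218, 218, 217, 219, 219, 219, 218, 218, 215, 203, 182, 151, 126, 124, 149, 188, 211, 218, 219, 219, 219, 220, 219, 219, 218, 218, 217]
tip 305 55 [49, 45, 49, 45, 53, 51, 49, 48, 52, 52, 54, 64, 109, 167, 202, 214, 217, 216, 217, 219, 218, 218, 218, 217, 219, 217, 208, 191, 164, 133, 121, 132, 170, 203, 214, 217, 218, 218, 219, 218, 218, 218, 217, 219]
G [64, 65, 63, 64, 64, 64, 65, 62, 61, 62, 60, 49, 44, 36, 34, 41, 44, 43, 43, 39, 39, 43, 43, 47, 41, 37, 29, 26, 11, 22, 20, 27, 39, 37, 34, 37, 42, 39, 39, 38, 39, 39, 39, 42]
```

```bash
python3 - <<'E'
from h import *
import pickle
A=pickle.load(open("w4.pkl","rb"));B=pickle.load(open("w5.pkl","rb"))
def solve(pa,pb,off):
    z=np.arange(50,80,.05);d=[(onz(A,pa,t)[0]+off)-(onz(B,pb,t)[0]-off) for t in z];i=np.argmin(np.abs(d));return z[i].round(2),(onz(A,pa,z[i])+[off,0,0]).round(2),onz(B,pb,z[i]).round(2)
print("pointer mid",solve((580.2,178),(75.3,292.5),0))
print("ring bottom sil",solve((524.2,84),(135.7,210),32),"ring top apparent",solve((529.8,84),(130.7,210),32))
print("pointer bottom",solve((569.8,178),(85.05,292.5),3.5),"top",solve((590.6,178),(65.6,292.5),-3.5))
E
```

```text
pointer mid (np.float64(67.35), array([549.15,  -6.32,  67.35]), array([549.13,  -8.2 ,  67.35]))
ring bottom sil (np.float64(64.2), array([551.26,  32.23,  64.2 ]), array([583.26,  32.13,  64.2 ])) ring top apparent (np.float64(68.5), array([551.28,  31.62,  68.5 ]), array([583.27,  32.95,  68.5 ]))
pointer bottom (np.float64(65.4), array([549.2,  -6.6,  65.4]), array([552.68,  -8.99,  65.4 ])) top (np.float64(69.2), array([549.09,  -6.05,  69.2 ]), array([545.62,  -7.45,  69.2 ]))
```

{"name": "jog_arm", "arguments": {
  "motion": [0,0,-1,0,0,0,-1,0,0,0,-1,0,0,0,-1,0,0.5,-0.97,0,0,0.5,-0.97,0,0,0.5,-0.97,0,0,0.5,-0.97,0,0]
}}

```text
t: 16.1
position: [589.5, 34.2, 173.9]
orientation: [[-0.008, 1.0, 0.002], [1.0, 0.008, -0.0], [-0.0, 0.002, -1.0]]
contact_force: [0.2, 0.2, -0.4]
width: 85.2
finger_force: 0.0
```

{"name": "jog_arm", "arguments": {
  "motion": [0.05,-0.97,0,0,0,-0.97,0,0,0,0,0,0,0,0,0,0]
}}

```text
t: 16.5
position: [551.9, 34.6, 173.7]
orientation: [[-0.008, 1.0, 0.003], [1.0, 0.008, -0.0], [-0.0, 0.003, -1.0]]
contact_force: [0.5, -0.8, 0.1]
width: 85.4
finger_force: 0.0
```

{"name": "jog_arm", "arguments": {
  "motion": [0,-0.03,0.8,0,0,0,0.8,0,0,0,0.8,0,0,0,0.6,0,0,0,0.18,0,0,0,0,0,0,0,0,0]
}}

```text
t: 17.2
position: [551.1, 34.5, 109.2]
orientation: [[-0.007, 1.0, 0.001], [1.0, 0.007, 0.0], [0.0, 0.001, -1.0]]
contact_force: [-1.0, -0.2, -0.3]
width: 85.0
finger_force: 0.0
```

{"name": "jog_arm", "arguments": {
  "motion": [0,0,0,0,0,0,0,0,0,0,0,0,0,0,0,0,0,0,0,0,0,0,0,0,0,0,0,0,0,0,0,0],
  "fingers": 0,
  "squeeze": 50
}}

```text
t: 18.0
position: [550.6, 34.6, 109.2]
orientation: [[-0.007, 1.0, 0.0], [1.0, 0.007, 0.0], [0.0, 0.0, -1.0]]
contact_force: [-2.8, 0.2, 5.4]
width: 46.5
finger_force: 50.6
```

{"name": "jog_arm", "arguments": {
  "motion": [0,0,-0.02,-0.0032,0,0,-0.02,-0.0032,0,0,0,0,0,0,0,0]
}}

```text
t: 18.4
position: [550.6, 34.6, 110.0]
orientation: [[-0.048, 0.999, 0.0], [0.999, 0.048, 0.0], [0.0, 0.0, -1.0]]
contact_force: [-2.1, 0.4, 6.4]
width: 47.1
finger_force: 50.6
```

{"name": "jog_arm", "arguments": {
  "motion": [0,0,0,0,0,0,0,0,0,0,0,0,0,0,0,0,0,0,-0.8,0,0,0,-0.8,0,0,0,-0.8,0,0,0,-0.8,0],
  "fingers": 1
}}

```text
t: 19.2
position: [550.6, 34.6, 174.0]
orientation: [[-0.048, 0.999, -0.0], [0.999, 0.048, 0.0], [0.0, -0.0, -1.0]]
contact_force: [0.1, 1.1, 0.3]
width: 85.7
finger_force: 0.0
```

{"name": "jog_arm", "arguments": {
  "motion": [-0.96,-0.9,0,0,-0.96,-0.9,0,0,-0.96,-0.9,0,0,-0.96,-0.9,0,0,-0.96,-0.9,0.6,0,0,-0.9,0.9,0,0,-0.5,0.9,0,0,0,0.9,0]
}}

```text
t: 20.0
position: [436.2, -67.1, 107.1]
orientation: [[-0.047, 0.999, -0.0], [0.999, 0.047, 0.0], [0.0, -0.0, -1.0]]
contact_force: [-0.0, -0.2, -0.3]
width: 85.6
finger_force: 0.0
```

{"name": "jog_arm", "arguments": {
  "motion": [0,0,0.8,0,0,0,0,0,0,0,0,0]
}}

```text
t: 20.3
position: [437.5, -67.0, 91.7]
orientation: [[-0.048, 0.999, -0.0], [0.999, 0.048, 0.0], [0.0, -0.0, -1.0]]
contact_force: [1.0, 0.4, -0.2]
width: 85.1
finger_force: 0.0
```

```bash
python3 - <<'E'
from h import *
W=optics.get_image("wrist");s=manip.get_state();print(W["position"],s["t"],s["width"])
g=cv2.cvtColor(W["color"],6);a=W["color"]
rr=proj(W,(519.3,34,67));tp=proj(W,(549.2,-6.5,67.3));print(rr,tp)
c=int(rr[0])
for d in(-6,-2,2,6,10):
    r=int(rr[1])+d;print("ring",r,c-14,g[r-1:r+2,c-14:c+16].mean(0).round().astype(int).tolist())
c=int(tp[0])
for d in(0,2,4): r=int(tp[1])+d;print("tip",r,c-18,a[r,c-18:c+18,2].tolist())
E
```

```text
[434.77387372   1.04971943 220.62329196] 20.35 85.72995830858088
[530.03043041  71.70285871] [578.24579299 175.37128034]
ring 65 516 [103, 103, 104, 103, 102, 104, 103, 102, 103, 102, 101, 98, 90, 80, 77, 75, 78, 85, 97, 99, 100, 102, 101, 100, 99, 101, 101, 101, 101, 100]
ring 69 516 [104, 105, 103, 105, 104, 104, 105, 104, 105, 103, 97, 90, 79, 75, 75, 78, 85, 95, 100, 100, 100, 101, 100, 100, 101, 101, 100, 100, 100, 101]
ring 73 516 [104, 104, 105, 105, 104, 105, 105, 104, 104, 101, 94, 82, 74, 76, 76, 82, 90, 97, 100, 101, 101, 101, 99, 100, 102, 100, 101, 101, 99, 102]
ring 77 516 [105, 103, 104, 102, 104, 103, 103, 103, 104, 99, 91, 80, 75, 75, 77, 81, 92, 99, 103, 103, 102, 100, 101, 102, 99, 100, 99, 101, 100, 102]
ring 81 516 [104, 104, 104, 105, 103, 104, 105, 104, 104, 99, 89, 78, 75, 74, 77, 82, 92, 98, 102, 101, 102, 102, 100, 102, 101, 102, 102, 102, 102, 101]
tip 175 560 [255, 255, 255, 255, 255, 255, 255, 255, 220, 187, 179, 187, 202, 215, 226, 231, 233, 231, 233, 240, 255, 255, 255, 255, 255, 255, 255, 241, 209, 157, 113, 103, 101, 100, 99, 102]
tip 177 560 [255, 255, 255, 255, 255, 255, 255, 241, 201, 180, 180, 194, 209, 222, 231, 235, 236, 235, 240, 254, 255, 255, 255, 255, 255, 255, 255, 255, 236, 176, 117, 98, 97, 101, 104, 103]
tip 179 560 [255, 255, 255, 255, 255, 255, 255, 221, 188, 179, 189, 202, 217, 228, 233, 234, 236, 236, 248, 255, 255, 255, 255, 255, 255, 255, 255, 255, 217, 156, 110, 102, 101, 104, 104, 103]
```

```bash
python3 - <<'E'
from h import *
import pickle
A=pickle.load(open("w4.pkl","rb"));B=pickle.load(open("w5.pkl","rb"));W=optics.get_image("wrist")
Z=np.arange(55,80,.05)
def zr(im,q,ax): return round(float(Z[np.argmin([abs(np.hypot(*(onz(im,q,z)[:2]-ax))-32) for z in Z])]),2)
for ax in((551.27,34.8),(551.7,34.8)):
  print(ax,"W6 bot",[zr(W,q,ax) for q in((526.9,73),(526.8,77),(526.7,81))][:0],[zr(W,q,ax) for q in((527.1,73),(526.9,77),(526.7,81))],"top",[zr(W,q,ax) for q in((531.8,73),(531.6,77),(531.6,81))])
  print(" W4 bot",[zr(A,q,ax) for q in((524.4,78),(524.2,82),(524.2,86))],"top",[zr(A,q,ax) for q in((529.8,78),(529.8,82),(529.8,86))],"W5 bot",[zr(B,q,ax) for q in((135.7,207),(135.6,213))],"top",[zr(B,q,ax) for q in((130.7,207),(130.9,213))])
print(proj(W,(549.2,-6.5,67.3)),W["position"])
E
```

```text
(551.27, 34.8) W6 bot [] [65.7, 65.85, 65.9] top [69.25, 69.4, 69.55]
 W4 bot [63.75, 63.9, 64.05] top [67.9, 68.15, 68.3] W5 bot [63.85, 64.15] top [68.15, 68.35]
(551.7, 34.8) W6 bot [] [64.9, 65.1, 65.15] top [68.5, 68.65, 68.8]
 W4 bot [62.95, 63.1, 63.3] top [67.15, 67.4, 67.55] W5 bot [64.65, 65.0] top [68.95, 69.2]
[577.1591556  175.16942651] [434.84497739   1.05242643 220.94163323]
```

```bash
python3 -c "
from plant import manip
print(manip.finish_job())"
```

```text
the job is handed in; nothing more can be done
None
```

The red collar went up about 25 mm and was released, leaving the ring level with the red pointer to within about 0.5 mm by the wrist-camera measurements; the pointer had not moved, the arm never went near the blue guide, and the job was handed in at about 20 s.

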